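# Load the dust-extraction nest and hold its run plunger half-way

### The arm

A 7-joint arm with a two-finger parallel gripper is mounted at the origin on the work surface. World frame = base frame: x ahead of the robot, y to its left, z up, the work surface at z = 0. Lengths are in m, angles in rad, forces in N, time in s.
With the tool pointing down it reaches from about 0.425 to 1.025 m from the base axis. Payload 9.4 kg.
Tool frame: the origin (TCP) lies at the centre of the arm's flange, where the gripper is bolted on; the fingertips stand 186 mm ahead of it and the grasp point (between the pads) lies 167 mm ahead of it (hold_point_z is the distance from the TCP to the grasp point, in m); z points along the fingers, x is the direction in which the jaws open and shut, and the axes are right-handed (so a half turn about z gives the same grasp; the last joint's range is limited). The gripper opens to 93 mm and grips with 3 to 60 N. Pads are 15 mm wide; open, the fingers measure 128 mm over their backs; the gripper's body (75 mm by 188 mm) begins 65 mm behind the grasp point.
Start: joints at [-1.248, 0.599, -0.003, 1.599, 0.002, 0.943, -0.08], TCP at [0.282, 0.668, 0.405] pointing down, gripper open.
Joint ranges: [-2.57, 2.57], [-0.35, 1.97], [-1.29, 1.29], [0.11, 2.56], [-1.05, 4.19], [0.11, 1.86], [-2.63, 2.63]. Speed limits (rad/s): [2.22, 2.22, 3.01, 3.01, 3.14, 3.14, 3.14].

### API

Orientations are given as a unit quaternion [x, y, z, w].
In Python, from workcell import sense, grab_frame, close_job, hold_point_z gives the robot as it stands.
- The arm moves only by the tool play_rows, never from a script. Its arguments are lists of equal length, an entry for each row: "hand": the gripper command: -1 is fully open, 1 is shut, values between are in proportion; "translation": the shift along the tool's x, y, z in cm, a list of three; "yaw": the turn about the tool's z in rad. In form: {"hand": [hand, ...], "translation": [[x, y, z], ...], "yaw": [yaw, ...]}. A call has 1 to 20 rows; each row is the pose to reach, as a shift and turn from the pose commanded when the call began, along the tool's axes at that moment; what a row does not reach only later rows make up. A row lasts 1/10 s, in which the tool goes at most 50 mm and 8.59 degrees, less where a joint would pass 70% of its speed; a pose out of reach is approached as far as the arm can. A call with a gripper value outside its range is refused whole. The fingers move at their own pace and stop on an object; "newtons" is the grip in N (left out, the last holds). Time passes only in rows, so rows that repeat a pose let the fingers close. It gives the time, the measured TCP pose, the force and the opening at its end, in the units of the state.
- sense(): the state, without advancing time (a new reading comes with each control period).
- grab_frame(name): name is "scene" or "side" or "wrist"; returns a dict with "frame" (420x560x3 uint8, red, green, blue), "camera_matrix" (3x3 intrinsics, pixels), "R" (3x3) and "t" (3): a world point X has camera coordinates R X + t. Camera axes: x right, y down, z forward; pixel columns grow to the right and rows downward; lengths in m; the calibration is good to about 2 mm. The wrist camera is an equidistant fisheye: a pixel r from the principal point sees the ray r / f radians off the axis. A picture is of the moment at which its call begins. There is no depth.
- close_job(): hands the job in, once; it reports no verdict.
The state is a dict: "t": time; "joints": joint angles; "qd": joint speeds; "tau": joint torques, N m; "tcp_pos": TCP position; "ee_rot": TCP orientation; "force": force on the tool from outside, world axes, zero at the start; "moment": the same for the moment, N m; "gripper_width": finger opening in m.
Only numpy, scipy, OpenCV 4.12 (cv2) and the standard library are available. Lean on these libraries where they do the work, as an engineer would, in place of code of your own. Each camera call takes 0.05 s, during which the arm holds its last target.

### The job

Take the brittle honeycomb block from the steel tray, with a grip force under 20 N, set it down (no dropping) flat in the brass-walled nest and let go of it. Then, not before, press the black-headed spring plunger of the grey control half-way down (12 of its 24 mm: the green part of its stem has just sunk into the collar, the red part still shows), never near the bottom, keep it there for three seconds and finish while still holding it so. Leave the tweezers, white bowl, tape roll and jar undisturbed.

Things in the scene. Friction and masses are not known exactly. Their poses are not given: they have to be found in the camera images.
- block: Beige honeycomb ceramic soldering block, a box 70 (x) x 44 (y) x 40 (z) mm with small dark holes in its top, 80 to 140 g, brittle: a grip force above 20 N (on each finger) breaks it. Starts upright on the tray. Origin: centre of its underside; z up, x along its 70 mm length. It is taken across its 44 mm width (y).
- tray: Fixed flat dull grey steel tray, 200 (x) x 170 (y) mm, floor 6 mm above the table, lip to 10 mm above the table. Origin: centre of its underside. The block starts in its middle or nearer half, the tweezers near its +x edge.
- nest: Fixed nest of the dust extractor: blue base plate 120 (x) x 96 (y) mm with a brass-walled pocket, 78 (x) x 52 (y) mm inside, centred on the origin; pocket floor 6 mm and wall tops 14 mm above the table, walls 5 mm thick. The block's 70 mm length goes along the nest's x, either way round. A grey slotted intake 40 mm high stands at 60 to 86 mm along +x, with a black duct stub (30 mm across) on to 108 mm. Origin: centre of the underside.
- nest_in (a point): Centre of the nest's pocket floor, 6 mm above the table.
- control: Fixed grey control box 110 (x) x 90 (y) x 50 (z) mm with a dark collar (34 mm across, top 58 mm above the table) on its middle, through which the plunger slides straight down. Origin: centre of the underside.
- plunger_top (a point): Centre of the plunger's flat black head (44 mm across), on its upper face: 96 mm above the table when released, 84 mm when half-way. It moves with the plunger.
- plunger (a joint): Travel of the hold-to-run plunger in m: 0 released, 0.012 half-way (run), 0.024 at the bottom (emergency trip, forbidden). Spring: 2.5 N to start it, 5.5 N at half-way, 8.5 N at the bottom; it springs back when let go.
- tweezers: Bystander: steel tweezers, about 130 (x) x 20 x 7 mm, lying on the tray. Origin: centre of the underside.
- ramekin: Bystander: white ceramic bowl, 84 mm across, 45 mm high, on the table beyond the work. Origin: centre of the underside.
- tape: Bystander: yellow tape roll lying flat, 68 mm across, 18 mm high, on the table. Origin: centre of the underside.
- jar: Bystander: amber jar with a steel cap, 48 mm across, 55 mm high, on the table. Origin: centre of the underside.
Not all that is in view belongs to the job. What is shaped like the block but purple is not meant. Of the things that look like the control, take the one that is nearest to the robot's base at the start.

How it is judged:
On the way, in this order (a step that is already met when the one before it is completed fails the run):
1. the block sits flat in the nest, let go of (x of block in the frame of nest between -0.007 and 0.007 m and y of block in the frame of nest between -0.007 and 0.007 m and z of block in the frame of nest between 0.004 and 0.0085 m and angle between block's own z axis and vertical below 0.07 rad and contact force between the fingers and block below 0.1 N and linear speed of block below 0.02 m/s), for 0.2 s.
2. the plunger is kept half-way (8.5 to 15.5 mm) for 3 s without a break (value of joint plunger between 0.0085 and 0.0155 m), for 3 s.
At the end, for the whole second after the job is handed in: The block rests, still and untouched, in the nest: within 7 mm of its centre along each nest axis, underside within 2.5 mm of the pocket floor, tilted under 0.07 rad; the robot still holds the plunger at 8.5 to 15.5 mm of travel, having kept it there for 3 s (all of step 1 and all of step 2); the arm keeps its last pose, push and grip.
It fails at once if the brittle block is squeezed or pushed too hard: a grip of more than 20 N, that is 40 N summed over both fingers (contact force between the fingers and block above 40 N).
It fails at once if the block is dropped from more than about 10 mm (contact force between the fingers and block below 0.01 N and linear speed of block above 0.45 m/s).
It fails at once if the plunger is pushed near its bottom (over 20 mm) (value of joint plunger above 0.02 m).
It fails at once if the plunger is pressed before the block sits in the nest (value of joint plunger above 0.0085 m and not (x of block in the frame of nest between -0.007 and 0.007 m and y of block in the frame of nest between -0.007 and 0.007 m and z of block in the frame of nest between 0.004 and 0.0085 m and angle between block's own z axis and vertical below 0.07 rad)).
It fails at once if a bystander (tweezers, bowl, tape roll, jar) is moved more than 15 mm or tipped (distance of any of tweezers, ramekin, tape, jar from where it was at the start of the episode above 0.015 m or angle between any of tweezers, ramekin, tape, jar's own z axis and vertical above 0.35 rad).
It also fails if it takes over 59 s, if anything falls off the work surface, if the arm or the gripper's body presses on something with over 40 N, if the wrist force passes 120 N, or if a joint passes its speed limit or range.

## Working session

There is one attempt and no reset: what is moved stays moved. The work goes in short steps, Python scripts to look and compute and a tool call to move; the robot and the scene stay as the last step left them, time stands still between calls to the robot, and variables do not carry over. Pictures are saved under pics/ and viewed, and the job is handed in when it is done.

Besides the shell and the picture viewer there is one more tool, called after "Request:" by a JSON object that holds its "method" and its "body", one argument or row to a line. play_rows: Moves the arm, as the interface text tells. Its arguments: {"type":"object","properties":{"hand":{"type":"array","items":{"type":"number"}},"translation":{"type":"array","items":{"type":"array","items":{"type":"number"}}},"yaw":{"type":"array","items":{"type":"number"}},"newtons":{"type":"number"}},"required":["hand","translation","yaw"]}

```bash
mkdir -p pics; ls; python3 - <<'E'
from workcell import *
import cv2
s=sense()
for k,v in s.items(): print(k,v)
print(hold_point_z if not callable(hold_point_z) else hold_point_z())
for n in ["scene","side","wrist"]:
    f=grab_frame(n); cv2.imwrite(f"pics/{n}0.png",f["frame"][:,:,::-1]); print(n,f["camera_matrix"],f["R"],f["t"])
E
```

```text
pics
t 0.0
joints [-1.24769933  0.60010629 -0.0025106   1.60014256  0.00184773  0.94290428
 -0.07978481]
qd [-1.57442400e-03 -7.97348363e-04 -7.91553260e-04  4.34200516e-05
 -1.50144771e-03  5.79504939e-04 -4.84998514e-04]
tau [ 1.72445148e-04 -7.65075588e+01  1.49677299e+00 -2.52354813e+01
 -5.25654014e-02  1.71795173e-02  1.58320140e-04]
tcp_pos [0.28212556 0.66762728 0.40386931]
ee_rot [ 8.33415137e-01  5.52646904e-01 -5.89566671e-04  5.10791692e-04]
force [-0.17606003  0.11203157  0.18576872]
moment [0.03392234 0.00618696 0.02290348]
gripper_width 0.09307154661293345
0.1673
scene [[407.54820165   0.         284.67466534]
 [  0.         407.54820165 208.71251166]
 [  0.           0.           1.        ]] [[-0.26523431  0.96400675  0.01848655]
 [ 0.65101552  0.19319576 -0.73406689]
 [-0.71121696 -0.18266469 -0.67882549]] [ 0.20158649 -0.29310408  1.32697692]
side [[398.16069804   0.         274.21535613]
 [  0.         398.16069804 208.42645444]
 [  0.           0.           1.        ]] [[ 0.99340652 -0.11445076  0.00667148]
 [-0.04897899 -0.47630137 -0.87791689]
 [ 0.10365589  0.8718016  -0.47876657]] [-0.55613509  0.09613524  0.83673103]
wrist [[325.1922621    0.         283.68105855]
 [  0.         325.1922621  207.95085601]
 [  0.           0.           1.        ]] [[ 0.38917904  0.92116142 -0.00114128]
 [ 0.89244975 -0.37674122  0.24819246]
 [ 0.22819536 -0.09760984 -0.96871007]] [-0.72467264 -0.02954724  0.38850851]
```

View pics/scene0.png

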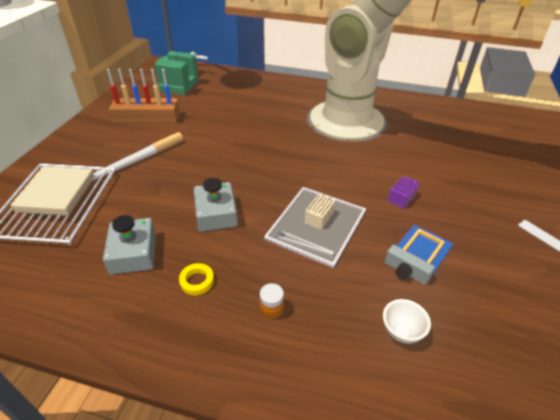

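View pics/side0.png

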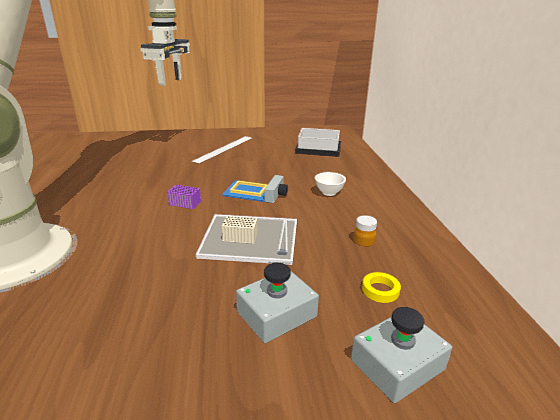

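View pics/wrist0.png

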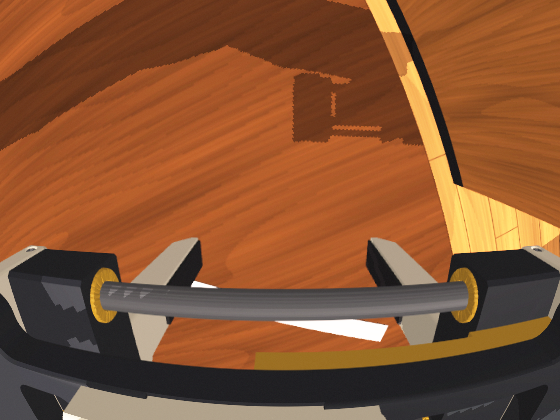

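The scene view shows two beige or purple blocks: beige at (320,210) on the tray, purple at (404,192), which is a decoy. There are two controls, at (214,203) and (129,243); the base is at (347,120), so the first looks nearest. The nest is at (423,250). I'll measure and confirm with crops.

```bash
cat > h.py <<'E'
import numpy as np, cv2
from workcell import *
def ray(f,px,fish=False):
    K=f["camera_matrix"];R=np.array(f["R"]);t=np.array(f["t"])
    d=np.array([(px[0]-K[0][2])/K[0][0],(px[1]-K[1][2])/K[1][1]])
    if fish:
        th=np.linalg.norm(d); c=np.array([*(d/max(th,1e-9)*np.sin(th)),np.cos(th)])
    else: c=np.array([d[0],d[1],1.])
    w=R.T@c
    return -R.T@t, w/np.linalg.norm(w)
def onz(f,px,z,fish=False):
    o,d=ray(f,px,fish); return o+d*(z-o[2])/d[2]
def tri(rs):
    A=np.zeros((3,3));b=np.zeros(3)
    for o,d in rs:
        P=np.eye(3)-np.outer(d,d);A+=P;b+=P@o
    X=np.linalg.solve(A,b)
    return X,[np.linalg.norm((np.eye(3)-np.outer(d,d))@(X-o)) for o,d in rs]
def proj(f,X,fish=False):
    K=f["camera_matrix"];c=np.array(f["R"])@X+f["t"]
    if fish:
        r=np.hypot(c[0],c[1]);th=np.arctan2(r,c[2]);u=c[:2]/r*th
    else: u=c[:2]/c[2]
    return np.array([u[0]*K[0][0]+K[0][2],u[1]*K[1][1]+K[1][2]])
E
python3 - <<'E'
from h import *
S=grab_frame("scene");D=grab_frame("side")
a=S["frame"][:,:,::-1];b=D["frame"][:,:,::-1]
def cr(i,x0,y0,x1,y1,W,H): return cv2.resize(i[y0:y1,x0:x1],(W,H),interpolation=cv2.INTER_CUBIC)
cv2.imwrite("pics/c1.png",np.vstack([np.hstack([cr(a,260,180,370,265,400,300),cr(a,380,220,460,280,400,300)]),np.hstack([cr(a,180,165,260,225,400,300),cr(b,220,250,340,340,400,300)])]))
cv2.imwrite("pics/c2.png",np.vstack([cr(b,190,205,310,265,600,300),cr(b,210,165,310,215,600,300)]))
for n,f,im in(("scene",S,a),("side",D,b)):
    hsv=cv2.cvtColor(im,cv2.COLOR_BGR2HSV)
    m={"black":cv2.inRange(hsv,(0,0,0),(180,255,45)),"blue":cv2.inRange(hsv,(100,120,60),(125,255,255)),"brass":cv2.inRange(hsv,(17,100,120),(28,255,255)),"beige":cv2.inRange(hsv,(12,20,150),(30,110,255))}
    for k,mm in m.items():
        c,_=cv2.findContours(mm,cv2.RETR_EXTERNAL,cv2.CHAIN_APPROX_NONE)
        for q in c:
            if cv2.contourArea(q)>60:
                x=cv2.minAreaRect(q);print(n,k,np.round(x[0],1),np.round(x[1],1),round(x[2]),cv2.contourArea(q), cv2.boundingRect(q))
E
```

```text
scene black [124.3 223.7] [12.6 15.8] 76 114.0 (116, 218, 17, 14)
scene blue [441.1 254.3] [ 7.4 29.7] 32 158.5 (432, 241, 20, 28)
scene blue [421.9 247.2] [23.3 19.2] 27 373.0 (408, 236, 29, 24)
scene blue [407.6 236.2] [ 4.4 26.1] 39 90.5 (399, 226, 19, 22)
scene blue [555.5  76.5] [33.  7.] 90 120.0 (552, 60, 8, 34)
scene blue [210.  33.] [66. 88.] 90 4138.5 (166, 0, 89, 67)
scene blue [147.4  27.2] [59.7 33.5] 82 1440.0 (127, 0, 41, 56)
scene brass [196.  278.5] [33. 36.] 90 933.5 (178, 262, 37, 34)
scene brass [423.4 245.2] [31.7 25.1] 28 145.5 (404, 230, 39, 33)
scene brass [166.4 139.3] [ 3.8 28.2] 66 76.0 (153, 133, 27, 14)
scene brass [514.2  86.2] [95.2 35.7] 8 1288.5 (465, 64, 95, 47)
scene brass [80.2 81.7] [49.8 14.4] 74 331.5 (71, 57, 21, 51)
scene brass [476.   19.5] [ 39. 166.] 90 4603.0 (393, 0, 167, 40)
scene brass [290.   8.] [ 16. 126.] 90 1141.0 (227, 0, 127, 17)
scene beige [406.  319.5] [50.2 41.7] 45 1626.0 (382, 298, 50, 45)
scene beige [315.2 223. ] [75.8 60.7] 23 3754.5 (269, 190, 93, 72)
scene beige [ 90.6 204.4] [ 5.6 86. ] 33 135.5 (65, 169, 51, 72)
scen
[... 817 characters left out ...]
2, 18)
side brass [248.  187.6] [34.6 12.9] 8 347.5 (230, 180, 37, 16)
side beige [246.7 236.5] [91.3 38.9] 3 2781.0 (200, 216, 94, 43)
side beige [ 29.  246.6] [66.  91.9] 61 3895.5 (0, 205, 77, 85)
side beige [332.4 184.3] [19.2 29. ] 66 269.5 (316, 173, 30, 23)
side beige [ 16.5 141. ] [154.  33.] 90 2376.5 (0, 64, 34, 155)
side beige [176.5  66. ] [26.  9.] 90 75.0 (172, 53, 10, 27)
side beige [152.6  66.5] [38.  23.8] 88 389.5 (140, 48, 26, 38)
side beige [162.   34.5] [17. 28.] 90 326.0 (148, 26, 29, 18)
side beige [460.5 173. ] [346. 197.] 90 46550.0 (362, 0, 198, 347)
side beige [161.5   5.5] [11. 27.] 90 279.5 (148, 0, 28, 12)
side beige [12.5 33.5] [67. 25.] 90 999.5 (0, 0, 26, 68)
```

View pics/c1.png

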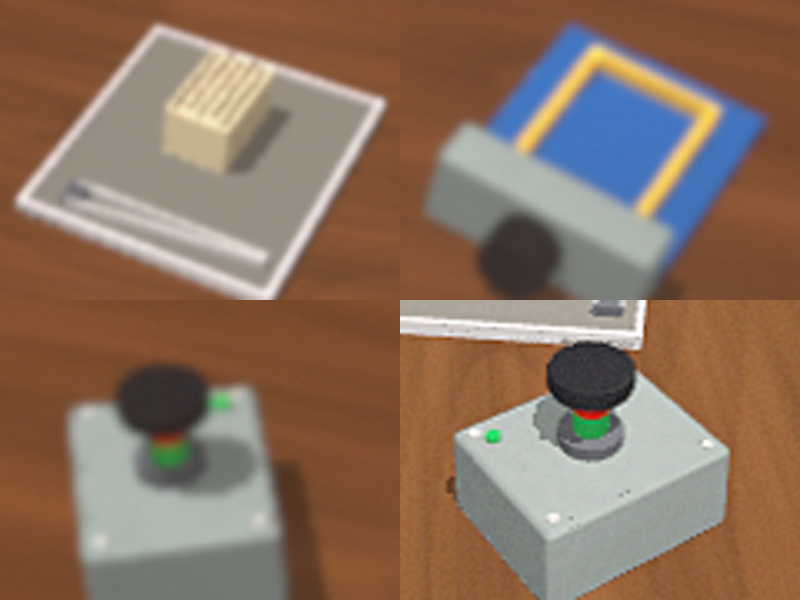

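View pics/c2.png

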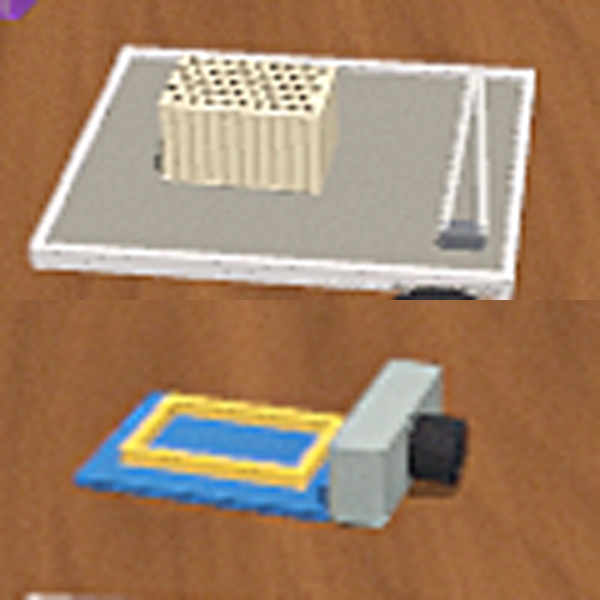

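Confirmed: the beige block sits on the tray in the crop. The control at scene (214,203) is released, with green and red showing. The nest pocket is empty. Next, a rough triangulation.

```bash
python3 - <<'E'
from h import *
S=grab_frame("scene");D=grab_frame("side")
s=lambda x,y,ox,oy,k:(ox+(x+.5)/k-.5,oy+(y+.5)/k-.5)
P={
"b++":(s(228,135,260,180,3.636),s(325,112,190,205,5)),
}
def show(n,a,b):
    X,e=tri([ray(S,a),ray(D,b)]);print(n,np.round(X,4),np.round(e,4));return X
kb=3.636
A={"+-":(165,108),"++":(228,135),"-+":(272,70),"--":(215,48)}
B={"--":(160,107),"+-":(325,112),"++":(335,65),"-+":(180,57)}
C={k:show("block"+k,s(*A[k],260,180,kb)if 0 else(260+A[k][0]/kb,180+A[k][1]/3.529),s(*B[k],190,205,5)) for k in A}
print(sum(C.values())/4, [np.degrees(np.arctan2(*(C['+'+q]-C['-'+q])[1::-1])) for q in"+-"])
show("nest-+",s(320,105,380,220,5),s(170,95,210,165,6))
show("nest--",s(190,45,380,220,5),s(125,150,210,165,6))
for z in(.014,):
  for k,q in {"-+":(170,95),"--":(125,150),"+-":(305,172),"++":(345,115)}.items(): print("nest side",k,onz(D,s(*q,210,165,6),z))
show("head",s(163,90,180,165,5),s(190,68,220,250,3.3333))
print("other",onz(S,(123,222),.096), onz(S,(404,188),.04))
print("own",onz(S,(212,184),.096),onz(D,s(190,68,220,250,3.3333),.096))
for n,p in(("bowl",(407,335)),("tape",(196,280)),("jar",(272,310))):print(n,onz(S,p,0))
E
```

```text
block+- [ 0.5149 -0.0193  0.0462] [0.0002 0.0002]
block++ [0.5234 0.0239 0.043 ] [0.0011 0.0011]
block-+ [0.4542 0.0388 0.0431] [0.0006 0.0006]
block-- [ 0.4444 -0.002   0.0431] [0.0007 0.0007]
[0.48421702 0.01037761 0.04386318] [np.float64(-12.170738704194996), np.float64(-13.801798904480961)]
nest-+ [0.4889 0.2953 0.0137] [0.0006 0.0006]
nest-- [0.4665 0.2375 0.0136] [0.0006 0.0006]
nest side -+ [0.48924211 0.29361058 0.014     ]
nest side -- [0.46686409 0.23572275 0.014     ]
nest side +- [0.54619518 0.20513175 0.014     ]
nest side ++ [0.56986173 0.26294989 0.014     ]
head [ 0.5356 -0.2346  0.0941] [0.0006 0.0006]
other [ 0.70555198 -0.35637158  0.096     ] [0.35860251 0.19527191 0.04      ]
own [ 0.54170022 -0.23189021  0.096     ] [ 0.53571556 -0.2378254   0.096     ]
bowl [0.7420806 0.2307709 0.       ]
tape [ 0.73445942 -0.19675348  0.        ]
jar [ 7.59866347e-01 -2.55709614e-02 -1.11022302e-16]
```

Request:
{"method": "play_rows", "body": {
  "hand": [-1,-1,-1,-1,-1,-1,-1,-1,-1,-1,-1,-1,-1,-1,-1,-1,-1,-1,-1,-1],
  "translation": [
    [-52.7,44.2,0],
    [-52.7,44.2,0],
    [-52.7,44.2,0],
    [-52.7,44.2,0],
    [-52.7,44.2,0],
    [-52.7,44.2,0],
    [-52.7,44.2,0],
    [-52.7,44.2,0],
    [-52.7,44.2,0],
    [-52.7,44.2,0],
    [-52.7,44.2,0],
    [-52.7,44.2,0],
    [-52.7,44.2,0],
    [-52.7,44.2,0],
    [-52.7,44.2,0],
    [-52.7,44.2,0],
    [-52.7,44.2,5],
    [-52.7,44.2,8],
    [-52.7,44.2,8],
    [-52.7,44.2,8]
  ],
  "yaw": [-0.17,-0.17,-0.17,-0.17,-0.17,-0.17,-0.17,-0.17,-0.17,-0.17,-0.17,-0.17,-0.17,-0.17,-0.17,-0.17,-0.17,-0.17,-0.17,-0.17],
  "newtons": 10
}}

```text
t: 2.35
tcp_pos: [0.4842, 0.0116, 0.325]
ee_rot: [0.783, 0.622, -0.0, -0.0]
force: [0.4, -0.1, 0.2]
gripper_width: 0.0929
```

```bash
python3 - <<'E'
from h import *
W=grab_frame("wrist");cv2.imwrite("pics/w1.png",W["frame"][:,:,::-1])
np.save("w1.npy",W,allow_pickle=True)
s=sense();print(s["t"],s["tcp_pos"],s["ee_rot"],s["joints"],s["force"])
for z,q in((.046,(.5149,-.0193)),(.046,(.5234,.0239)),(.046,(.4542,.0388)),(.046,(.4444,-.002))):print(proj(W,np.array([*q,z]),1))
E
```

```text
2.4 [0.48450109 0.01133487 0.32573835] [7.83022972e-01 6.21992672e-01 3.65015054e-04 8.28342883e-05] [-0.15078929  0.4373574   0.01405356  2.21723995 -0.01322344  0.48635641
  1.21619759] [ 0.92087669  0.54761026 -0.09292042]
[256.3672139  252.07197624]
[307.85305392 250.49257461]
[308.10935016 167.56671242]
[255.61093316 167.1813629 ]
```

View pics/w1.png

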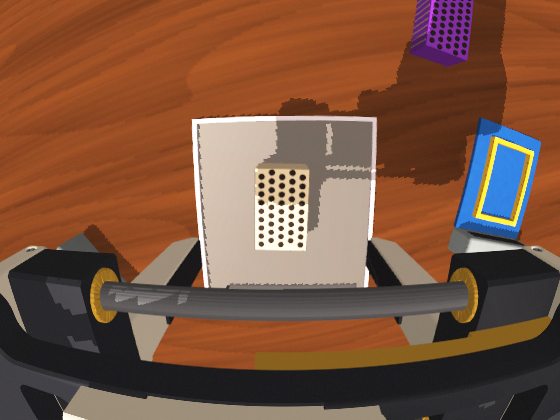

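The wrist view shows the block top with corners near (256,168), (308,168), (306,250) and (255,250), and the nest pocket at (508,182). The projections of my rough estimate match.

```bash
python3 - <<'E'
from h import *
W=np.load("w1.npy",allow_pickle=True).item()
im=np.ascontiguousarray(W["frame"][:,:,::-1])
k=lambda x0,y0,x1,y1,W_,H_:cv2.resize(im[y0:y1,x0:x1],(W_,H_),interpolation=cv2.INTER_CUBIC)
cv2.imwrite("pics/w1c.png",np.hstack([k(240,155,320,265,400,550),k(445,110,545,247,400,550)]))
hsv=cv2.cvtColor(im,cv2.COLOR_BGR2HSV)
m=cv2.inRange(hsv,(15,100,110),(32,255,255));m[:,:440]=0;m[250:]=0
c,h=cv2.findContours(m,cv2.RETR_CCOMP,cv2.CHAIN_APPROX_NONE)
for q,hh in zip(c,h[0]):
    if cv2.contourArea(q)<200: continue
    z=.014
    P=np.array([onz(W,p[0],z,1)[:2] for p in q],np.float32)
    r=cv2.minAreaRect(P*1000);print("brass",hh[3],r, r[1][0]*r[1][1])
E
```

```text
brass -1 ((516.4120483398438, 247.71182250976562), (67.12633514404297, 87.9543228149414), 66.74446105957031) 5904.051350643102
brass 0 ((516.2521362304688, 247.18313598632812), (48.2117919921875, 78.2315444946289), 66.62283325195312) 3771.68295040261
```

View pics/w1c.png

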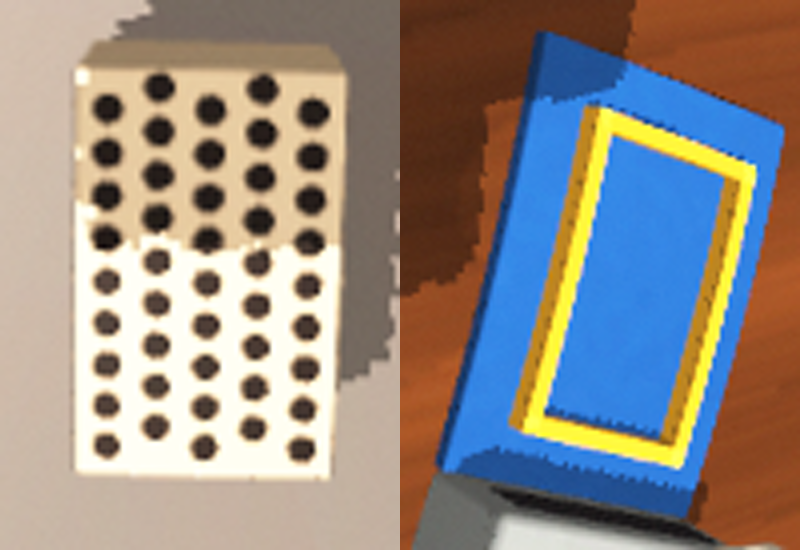

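```bash
python3 - <<'E'
from h import *
W=np.load("w1.npy",allow_pickle=True).item()
P=np.array([onz(W,(240+(x+.5)/5-.5,155+(y+.5)/5-.5),.046,1)[:2]*1000 for x,y in((78,65),(347,72),(330,478),(76,470))],np.float32)
print(P,P.mean(0),cv2.minAreaRect(P))
print([np.degrees(np.arctan2(*(b-a)[::-1])) for a,b in((P[0],P[3]),(P[1],P[2]),(P[0],P[1]),(P[3],P[2]))])
s=sense()
from scipy.spatial.transform import Rotation as R
T=R.from_quat(s["ee_rot"]).as_matrix();print(T)
c=P.mean(0)/1000;print((np.array([*c,.026+.1673])-s["tcp_pos"])@T)
E
```

```text
[[444.65143   -2.402203]
 [455.48856   39.250187]
 [522.68756   22.078077]
 [511.5077   -19.800852]] [483.58383    9.781303] ((483.6689758300781, 9.836080551147461), (43.34465408325195, 69.35774230957031), 75.4161148071289)
[np.float32(-14.587075), np.float32(-14.334659), np.float32(75.41611), np.float32(75.053055)]
[[ 2.26249964e-01  9.74069042e-01  6.74674985e-04]
 [ 9.74069163e-01 -2.26250217e-01  3.24351076e-04]
 [ 4.68585704e-04  5.83795679e-04 -9.99999720e-01]]
[-0.00178287 -0.00061929  0.13243719]
```

Request:
{"method": "play_rows", "body": {
  "hand": [-1,-1,-1,-1,-1,-1,-1,-1,0,0,0.5,1,1,1,1,1,1],
  "translation": [
    [-0.1,-0.1,3],
    [-0.1,-0.1,6],
    [-0.1,-0.1,9],
    [-0.1,-0.1,11],
    [-0.1,-0.1,11.7],
    [-0.1,-0.1,11.7],
    [-0.1,-0.1,11.7],
    [-0.1,-0.1,11.7],
    [-0.1,-0.1,11.7],
    [-0.1,-0.1,11.7],
    [-0.1,-0.1,11.7],
    [-0.1,-0.1,11.7],
    [-0.1,-0.1,11.7],
    [-0.1,-0.1,11.7],
    [-0.1,-0.1,11.7],
    [-0.1,-0.1,11.7],
    [-0.1,-0.1,11.7]
  ],
  "yaw": [0.026,0.026,0.026,0.026,0.026,0.026,0.026,0.026,0.026,0.026,0.026,0.026,0.026,0.026,0.026,0.026,0.026],
  "newtons": 10
}}

```text
t: 4.1
tcp_pos: [0.483, 0.0096, 0.2077]
ee_rot: [0.792, 0.611, -0.0, 0.0]
force: [0.4, 0.9, -0.8]
gripper_width: 0.0439
```

```bash
python3 - <<'E'
from h import *
D=grab_frame("side")["frame"][:,:,::-1];cv2.imwrite("pics/d2.png",cv2.resize(D[130:290,150:350],(750,600)))
W=grab_frame("wrist");cv2.imwrite("pics/w2.png",W["frame"][:,:,::-1])
s=sense();print(s["t"],s["tcp_pos"],s["gripper_width"],s["force"])
E
```

```text
4.2 [0.48301199 0.0095908  0.20767863] 0.04406162906911667 [ 1.02306815  0.34990516 -0.91594223]
```

View pics/d2.png

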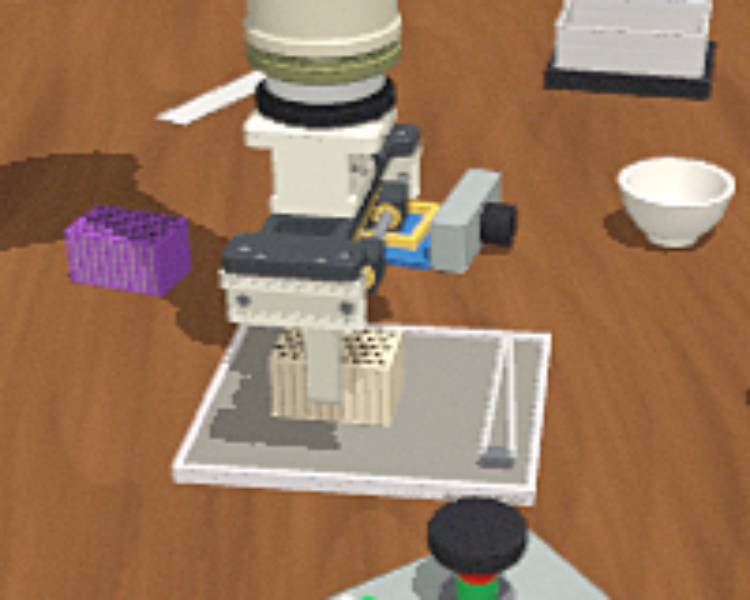

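View pics/w2.png

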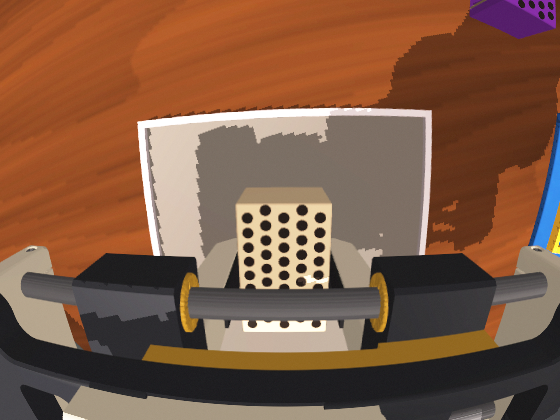

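Request:
{"method": "play_rows", "body": {
  "hand": [1,1,1,1,1,1,1,1,1,1,1,1,1,1,1,1,1,1,1],
  "translation": [
    [0,0,-1],
    [0,0,-2.5],
    [0,0,-5],
    [0,0,-8],
    [0,0,-11],
    [0,0,-12],
    [2,0.7,-12],
    [4,1.4,-12],
    [7,2.2,-12],
    [10,3.2,-12],
    [13,4.2,-12],
    [16,5.2,-12],
    [19,6.2,-12],
    [21,6.8,-12],
    [22.4,7.1,-12],
    [22.4,7.1,-12],
    [22.4,7.1,-12],
    [22.4,7.1,-12],
    [22.4,7.1,-12]
  ],
  "yaw": [0,0,0,0,0,0,0.02,0.04,0.06,0.08,0.1,0.12,0.13,0.136,0.136,0.136,0.136,0.136,0.136]
}}

```text
t: 6.1
tcp_pos: [0.6081, 0.2071, 0.3279]
ee_rot: [0.832, 0.555, -0.0, 0.0]
force: [-0.1, 0.7, -1.5]
gripper_width: 0.0439
```

```bash
python3 - <<'E'
from h import *
W=grab_frame("wrist");cv2.imwrite("pics/w3.png",W["frame"][:,:,::-1]);np.save("w3.npy",W,allow_pickle=True)
s=sense();print(s["t"],s["tcp_pos"],s["ee_rot"],s["gripper_width"],s["force"])
im=np.ascontiguousarray(W["frame"][:,:,::-1])
hsv=cv2.cvtColor(im,cv2.COLOR_BGR2HSV)
m=cv2.inRange(hsv,(15,100,110),(32,255,255));m[260:]=0
c,h=cv2.findContours(m,cv2.RETR_CCOMP,cv2.CHAIN_APPROX_NONE)
for q,hh in zip(c,h[0]):
    if cv2.contourArea(q)<200: continue
    P=np.array([onz(W,p[0],.014,1)[:2] for p in q],np.float32)
    print("brass",hh[3],cv2.minAreaRect(P*1000),cv2.boundingRect(q))
E
```

```text
6.15 [0.60821989 0.20729593 0.32795482] [ 8.31529560e-01  5.55480483e-01 -8.00566363e-05  1.36658797e-04] 0.043886744138781394 [ 0.76063914  0.38421473 -1.0551103 ]
brass -1 ((518.1090087890625, 251.0732421875), (61.670597076416016, 87.5847396850586), 66.51261138916016) (256, 44, 70, 97)
brass 7 ((518.7837524414062, 250.66806030273438), (52.465091705322266, 77.74649810791016), 66.63607788085938) (261, 50, 60, 86)
```

View pics/w3.png

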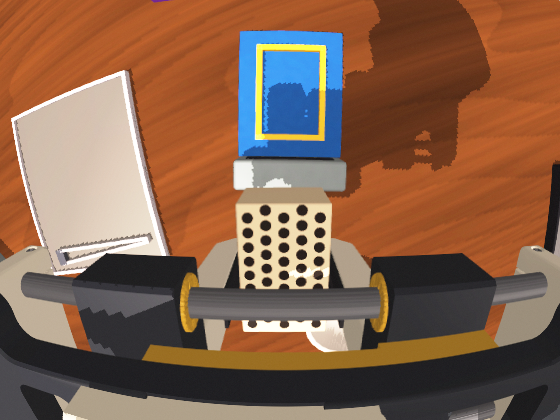

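The wrist view shows the nest rim at (256..326, 44..141), measuring 61.7 x 87.6 mm against 62 x 88 expected. The held block's top face spans rows 204–331. Next I'll work out the block's offset in the hand.

```bash
python3 - <<'E'
from h import *
from scipy.spatial.transform import Rotation as R
W=np.load("w3.npy",allow_pickle=True).item()
im=W["frame"][:,:,::-1]
cv2.imwrite("pics/w3c.png",cv2.resize(im[180:345,220:350],(640,812))[:600] if 0 else cv2.resize(im[180:345,220:350],(473,600),interpolation=cv2.INTER_CUBIC))
s=sense();T=R.from_quat(s["ee_rot"]).as_matrix();p=np.array(s["tcp_pos"])
z=p[2]-.1617
for q in((237,204),(331,204),(327,331),(243,331)):
    X=onz(W,q,z,1);print(np.round((X-p)@T*1000,1))
print("heading",np.degrees(np.arctan2(T[1,0],T[0,0])))
tgt=np.array([.5184,.2509,.0])
print((tgt-p)@T)
E
```

```text
[-20.8 -33.7 161.7]
[ 21.3 -33.7 161.7]
[ 22.8  34.9 161.7]
[-21.3  34.8 161.7]
heading 67.48763104173307
[ 0.00598426 -0.09971595  0.32793933]
```

View pics/w3c.png

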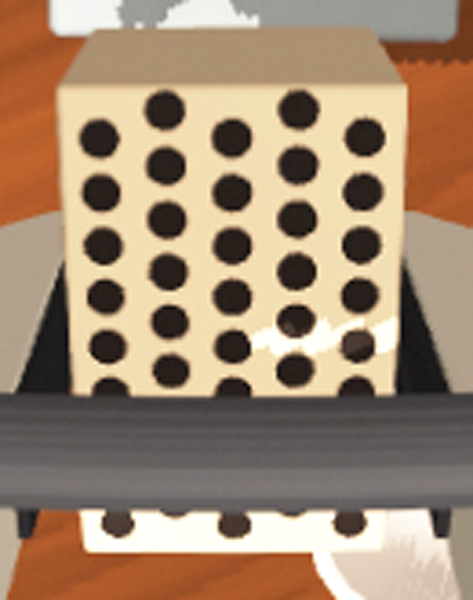

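Request:
{"method": "play_rows", "body": {
  "hand": [1,1,1,1,1,1,1,1,1,1],
  "translation": [
    [0.2,-2,0],
    [0.3,-5,0],
    [0.5,-8,0],
    [0.55,-9.5,0],
    [0.55,-10,2],
    [0.55,-10,5],
    [0.55,-10,8],
    [0.55,-10,8],
    [0.55,-10,8],
    [0.55,-10,8]
  ],
  "yaw": [0.016,0.016,0.016,0.016,0.016,0.016,0.016,0.016,0.016,0.016]
}}

```text
t: 7.15
tcp_pos: [0.5187, 0.2515, 0.2491]
ee_rot: [0.836, 0.549, 0.001, 0.0]
force: [0.1, 0.8, -0.8]
gripper_width: 0.0441
```

```bash
python3 - <<'E'
from h import *
from scipy.spatial.transform import Rotation as R
s=sense();T=R.from_quat(s["ee_rot"]).as_matrix();p=np.array(s["tcp_pos"])
print(s["t"],p,np.degrees(np.arctan2(T[1,0],T[0,0])),s["force"],s["gripper_width"])
tgt=np.array([.5184,.2509,.2077]);print("to go tool",(tgt-p)@T-np.array([.0004,.0005,0]))
W=grab_frame("wrist");cv2.imwrite("pics/w4.png",W["frame"][:,:,::-1])
a=grab_frame("scene")["frame"][:,:,::-1];b=grab_frame("side")["frame"][:,:,::-1]
cv2.imwrite("pics/c4.png",np.hstack([cv2.resize(a[180:300,360:480],(400,400),interpolation=2),cv2.resize(b[120:220,200:300],(400,400),interpolation=2)]))
E
```

```text
7.15 [0.51874947 0.25152076 0.2490663 ] 66.60490424408671 [ 0.11999484  0.77136636 -0.78742696] 0.04409419434135265
to go tool [-0.00116353 -0.00062657  0.0413652 ]
```

View pics/w4.png

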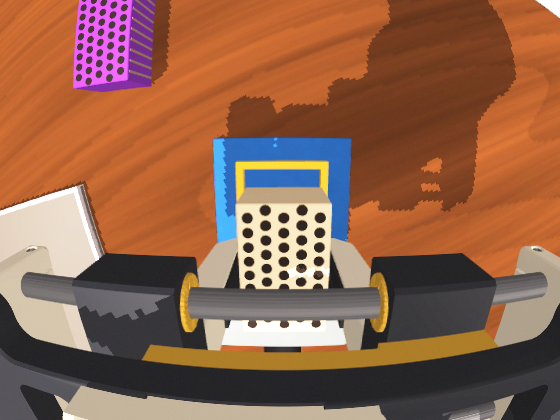

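View pics/c4.png

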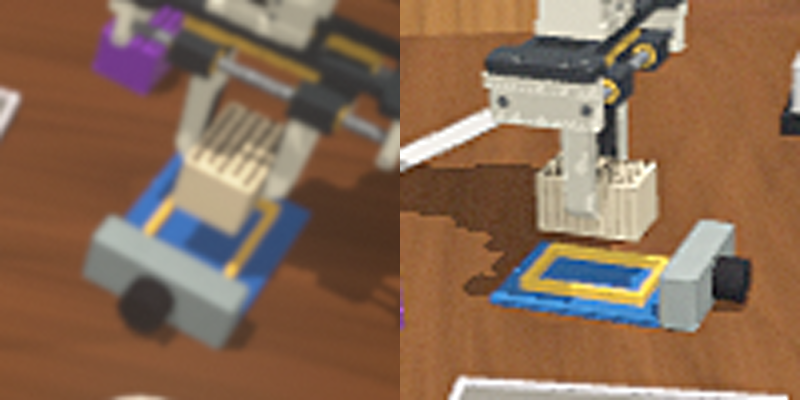

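Request:
{"method": "play_rows", "body": {
  "hand": [1,1,1,1,1,1,1,1,1],
  "translation": [
    [-0.1,-0.05,1],
    [-0.1,-0.05,2],
    [-0.1,-0.05,2.8],
    [-0.1,-0.05,3.3],
    [-0.1,-0.05,3.6],
    [-0.1,-0.05,3.8],
    [-0.1,-0.05,3.9],
    [-0.1,-0.05,3.9],
    [-0.1,-0.05,3.9]
  ],
  "yaw": [0,0,0,0,0,0,0,0,0]
}}

```text
t: 8.2
tcp_pos: [0.5173, 0.2509, 0.2089]
ee_rot: [0.836, 0.549, 0.0, 0.0]
force: [0.1, -0.1, -1.9]
gripper_width: 0.0437
```

```bash
python3 - <<'E'
from h import *
from scipy.spatial.transform import Rotation as R
s=sense();T=R.from_quat(s["ee_rot"]).as_matrix();p=np.array(s["tcp_pos"])
print(s["t"],p,np.degrees(np.arctan2(T[1,0],T[0,0])),s["force"],s["gripper_width"])
tgt=np.array([.5184,.2509,.2077]);print("to go tool",(tgt-p)@T-np.array([.0004,.0005,0]))
W=grab_frame("wrist")["frame"][:,:,::-1]
a=grab_frame("scene")["frame"][:,:,::-1];b=grab_frame("side")["frame"][:,:,::-1]
cv2.imwrite("pics/c5.png",np.hstack([cv2.resize(a[210:290,380:460],(400,400),interpolation=2),cv2.resize(b[140:220,210:290],(400,400),interpolation=2)]))
E
```

```text
8.2 [0.51727799 0.25093021 0.2089319 ] 66.63674425159788 [ 0.08642052 -0.10645925 -1.8844897 ] 0.04374777181897978
to go tool [1.68738523e-05 5.41672783e-04 1.23228173e-03]
```

View pics/c5.png

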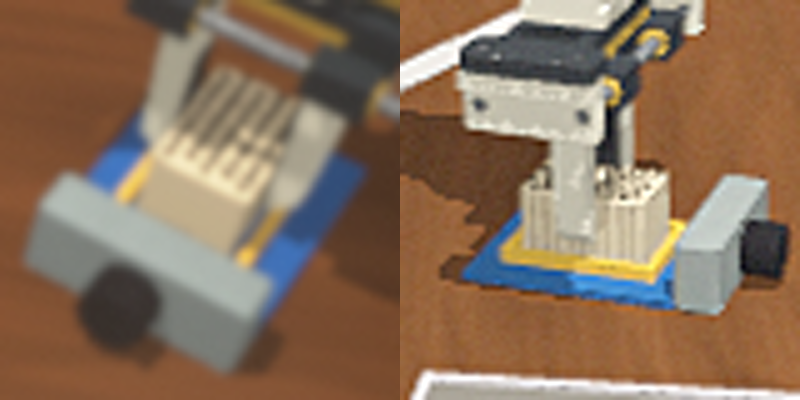

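Request:
{"method": "play_rows", "body": {
  "hand": [1,1,1,1,0.3,0,-0.4,-0.6,-0.6,-0.6,-0.6,-0.6],
  "translation": [
    [0,0.05,0.05],
    [0,0.05,0.1],
    [0,0.05,0.15],
    [0,0.05,0.15],
    [0,0.05,0.15],
    [0,0.05,0.15],
    [0,0.05,0.15],
    [0,0.05,0.15],
    [0,0.05,0.15],
    [0,0.05,0.15],
    [0,0.05,0.15],
    [0,0.05,0.15]
  ],
  "yaw": [0,0,0,0,0,0,0,0,0,0,0,0]
}}

```text
t: 9.55
tcp_pos: [0.5177, 0.2507, 0.2072]
ee_rot: [0.836, 0.549, 0.0, 0.0]
force: [-0.2, 0.4, 0.2]
gripper_width: 0.0744
```

Request:
{"method": "play_rows", "body": {
  "hand": [-0.6,-0.6,-0.6,-0.6,-0.6,-0.6,-0.6,-0.6,-0.6],
  "translation": [
    [0,0,-1],
    [0,0,-3],
    [0,0,-6],
    [0,0,-9],
    [0,0,-12],
    [0,0,-12],
    [0,0,-12],
    [0,0,-12],
    [0,0,-12]
  ],
  "yaw": [0,0,0,0,0,0,0,0,0]
}}

```text
t: 10.45
tcp_pos: [0.5174, 0.2506, 0.3263]
ee_rot: [0.836, 0.549, -0.001, -0.0]
force: [-0.3, -0.4, -0.3]
gripper_width: 0.0744
```

```bash
python3 - <<'E'
from h import *
s=sense();print(s["t"],s["tcp_pos"],s["force"],s["gripper_width"],s["joints"])
W=grab_frame("wrist");cv2.imwrite("pics/w6.png",W["frame"][:,:,::-1]);np.save("w6.npy",W,allow_pickle=True)
b=grab_frame("side")["frame"][:,:,::-1]
cv2.imwrite("pics/c6.png",cv2.resize(b[150:220,210:310],(800,560),interpolation=2))
E
```

```text
10.45 [0.51737041 0.25056281 0.32629456] [-0.29851436 -0.37311955 -0.26538747] 0.07443894958859039 [-0.62071496  0.52398635  0.10229304  2.02398899 -0.09060652  0.59965978
  0.70592146]
```

View pics/w6.png

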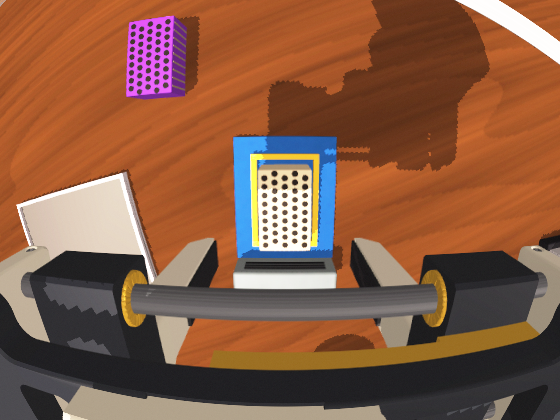

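View pics/c6.png

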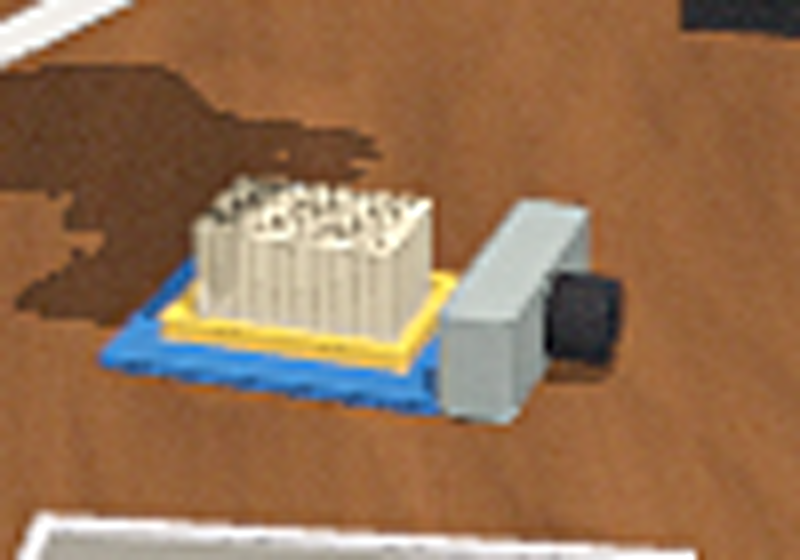

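```bash
python3 - <<'E'
from h import *
W=np.load("w6.npy",allow_pickle=True).item()
im=np.ascontiguousarray(W["frame"][:,:,::-1])
cv2.imwrite("pics/w6c.png",cv2.resize(im[140:270,235:335],(600,780),interpolation=2)[:600])
hsv=cv2.cvtColor(im,cv2.COLOR_BGR2HSV)
m=cv2.inRange(hsv,(17,130,110),(32,255,255));m[270:]=0;m[:,:230]=0;m[:,340:]=0
ys,xs=np.nonzero(m);P=np.array([onz(W,(x,y),.014,1)[:2] for x,y in zip(xs,ys)],np.float32)*1000
print("nest",cv2.minAreaRect(P))
Q=np.array([onz(W,q,.046,1)[:2]*1000 for q in((258,169),(312,169),(310,251),(259,250))],np.float32)
print("block",Q.mean(0),cv2.minAreaRect(Q))
E
```

```text
nest ((517.5492553710938, 251.56878662109375), (60.88009262084961, 86.67989349365234), 66.66178894042969)
block [518.5856 251.0075] ((518.7066650390625, 250.8587188720703), (43.76966857910156, 70.47119140625), 66.49979400634766)
```

View pics/w6c.png

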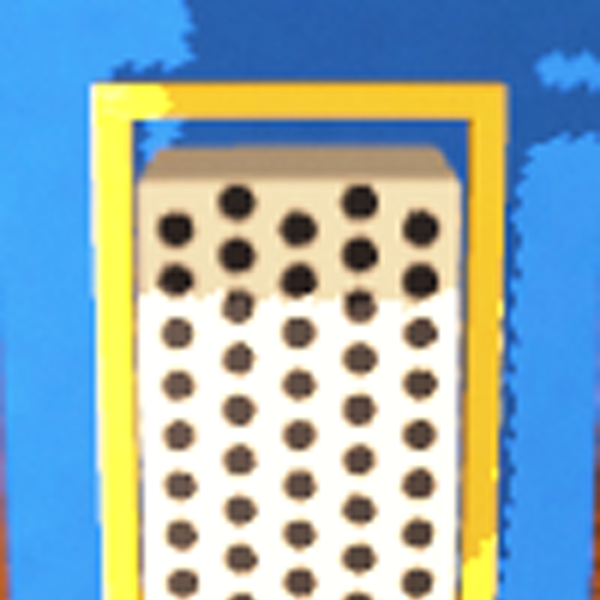

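The block lies inside the brass walls, centred within about 1 mm and at the same angle (66.5° against 66.7°). Next I'll go to the control, closing the hand on the way.

Request:
{"method": "play_rows", "body": {
  "hand": [-0.6,-0.6,0,0.5,1,1,1,1,1,1,1,1,1,1,1,1,1,1,1],
  "translation": [
    [-3,1.5,-2],
    [-7,4,-2],
    [-11,6,-2],
    [-15,8,-2],
    [-19,10,-2],
    [-23,12.5,-2],
    [-27,15,-2],
    [-31,17.5,-2],
    [-35,20,-2],
    [-39,22.5,-2],
    [-42,24,-2],
    [-43.8,25,-2],
    [-43.8,25,-2],
    [-43.8,25,-2],
    [-43.8,25,-2],
    [-43.8,25,-2],
    [-43.8,25,-2],
    [-43.8,25,-2],
    [-43.8,25,-2]
  ],
  "yaw": [0,0,0,0,0,0,0,0,0,0,0,0,0,0,0,0,0,0,0]
}}

```text
t: 12.45
tcp_pos: [0.5736, -0.2502, 0.3473]
ee_rot: [0.835, 0.55, 0.0, 0.0]
force: [0.1, 0.2, 1.0]
gripper_width: 0.0001
```

```bash
python3 - <<'E'
from h import *
s=sense();print(s["t"],s["tcp_pos"],s["force"],s["gripper_width"],s["joints"])
W=grab_frame("wrist");cv2.imwrite("pics/w7.png",W["frame"][:,:,::-1]);np.save("w7.npy",W,allow_pickle=True)
print(proj(W,np.array([.5365,-.235,.096]),1))
E
```

```text
12.45 [ 0.57356095 -0.25015119  0.34734394] [0.12442559 0.1897201  0.96261162] 0.00010033040289530087 [ 0.27165264  0.54649683  0.07274013  1.89175879 -0.05832152  0.70518487
  1.54183395]
[282.07790772 165.47096492]
```

View pics/w7.png

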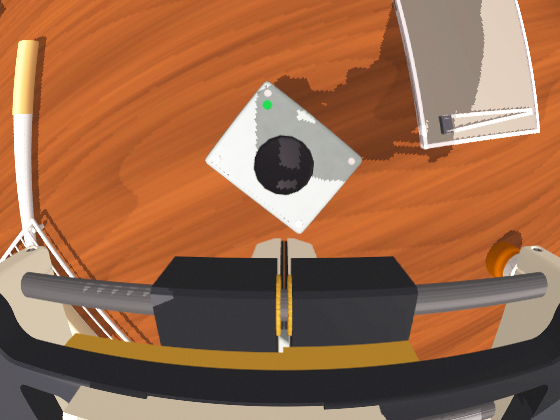

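The black head is at (284,165), close to the predicted (282,165). The fingers are shut at (284,250). I'll refine the head's position and height from this view and the side view.

```bash
python3 - <<'E'
from h import *
from scipy.spatial.transform import Rotation as R
W=np.load("w7.npy",allow_pickle=True).item()
im=np.ascontiguousarray(W["frame"][:,:,::-1])
hsv=cv2.cvtColor(im,cv2.COLOR_BGR2HSV)
m=cv2.inRange(hsv,(0,0,0),(180,255,100));m[215:]=0;m[:,:240]=0;m[:120]=0;m[:,325:]=0
c,_=cv2.findContours(m,0,1);q=max(c,key=cv2.contourArea);q=cv2.convexHull(q);print(cv2.minEnclosingCircle(q))
P=np.array([onz(W,p[0],.096,1)[:2]*1000 for p in q],np.float32);print(cv2.minEnclosingCircle(P))
c0=cv2.minEnclosingCircle(q)[0]
D=grab_frame("side");S=grab_frame("scene");r=[ray(W,c0,1)]
d=D["frame"][:,:,::-1];cv2.imwrite("pics/d7.png",cv2.resize(d[255:325,235:320],(765,600),interpolation=2))
e=S["frame"][:,:,::-1];cv2.imwrite("pics/s7.png",cv2.resize(e[165:225,180:260],(800,600),interpolation=2))
print(tri(r+[ray(D,(276.6,270.0))]))
s=sense();T=R.from_quat(s["ee_rot"]).as_matrix();X=onz(W,c0,.096,1);print(X,(X+[0,0,.186]-s["tcp_pos"])@T)
E
```

```text
((283.5821838378906, 164.49021911621094), 29.966873168945312)
((536.50537109375, -233.9004364013672), 21.42567253112793)
(array([ 0.53636593, -0.23386457,  0.09307216]), [np.float64(0.000226706894980659), np.float64(0.00022670689498050702)])
[ 0.53627729 -0.23373882  0.096     ] [ 0.00059557 -0.04077201  0.06531697]
```

View pics/d7.png

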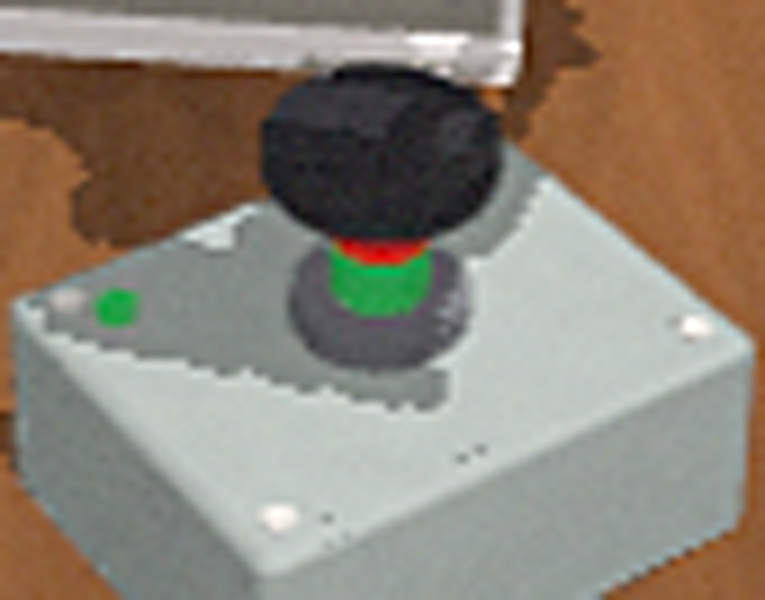

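View pics/s7.png

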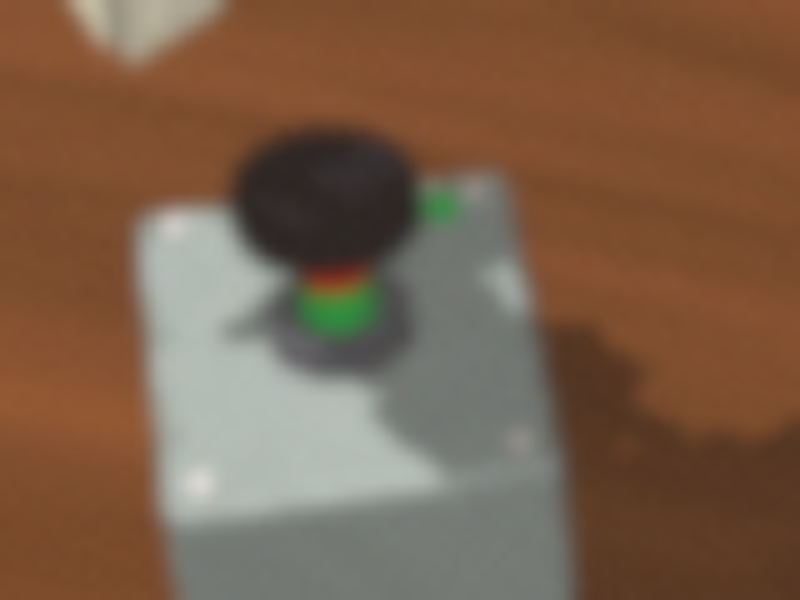

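Request:
{"method": "play_rows", "body": {
  "hand": [1,1,1,1,1,1,1,1,1,1],
  "translation": [
    [0,-2,0],
    [0.05,-4.1,0],
    [0.05,-4.1,2],
    [0.05,-4.1,4],
    [0.05,-4.1,5.5],
    [0.05,-4.1,5.8],
    [0.05,-4.1,6],
    [0.05,-4.1,6],
    [0.05,-4.1,6],
    [0.05,-4.1,6]
  ],
  "yaw": [0,0,0,0,0,0,0,0,0,0]
}}

```text
t: 13.6
tcp_pos: [0.5362, -0.2339, 0.2879]
ee_rot: [0.836, 0.549, 0.0, 0.0]
force: [0.0, 0.1, 1.3]
gripper_width: 0.0006
```

```bash
cat > look.py <<'E'
from h import *
import sys
from scipy.spatial.transform import Rotation as R
n=sys.argv[1]
s=sense();print(s["t"],s["tcp_pos"],"tip z",s["tcp_pos"][2]-.186,s["force"],s["ee_rot"])
D=grab_frame("side");S=grab_frame("scene")
d=D["frame"][:,:,::-1];e=S["frame"][:,:,::-1]
cv2.imwrite(f"pics/{n}.png",np.hstack([cv2.resize(d[235:325,235:320],(400,424),interpolation=2),cv2.resize(e[145:225,180:255],(400,424),interpolation=2)]))
E
python3 look.py p1
```

```text
13.6 [ 0.53619525 -0.23388073  0.28791069] tip z 0.101910688265264 [0.00743451 0.08880643 1.2927016 ] [8.35635003e-01 5.49284799e-01 3.56008213e-04 4.73690663e-04]
```

View pics/p1.png

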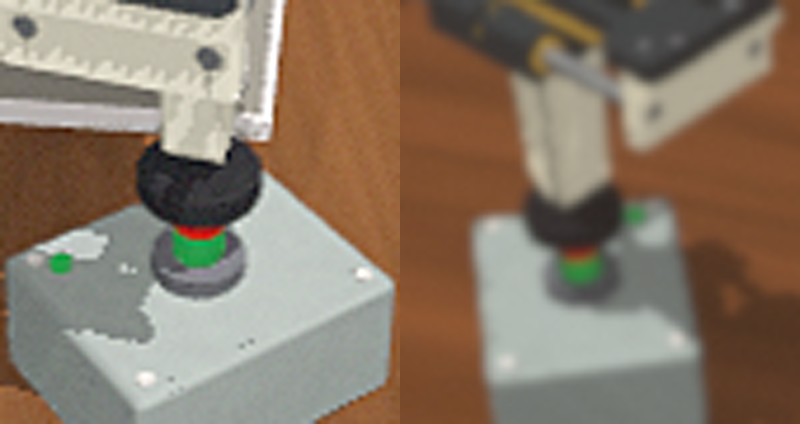

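Request:
{"method": "play_rows", "body": {
  "hand": [1,1,1,1,1,1,1,1],
  "translation": [
    [0,0,0.3],
    [0,0,0.6],
    [0,0,0.8],
    [0,0,1.0],
    [0,0,1.2],
    [0,0,1.2],
    [0,0,1.2],
    [0,0,1.2]
  ],
  "yaw": [0,0,0,0,0,0,0,0]
}}

```text
t: 14.5
tcp_pos: [0.5361, -0.2338, 0.2754]
ee_rot: [0.836, 0.549, 0.0, 0.0]
force: [0.8, 0.1, 3.5]
gripper_width: 0.0006
```

```bash
python3 look.py p2
```

```text
14.5 [ 0.53612829 -0.23384114  0.27539768] tip z 0.08939768002854198 [0.84140684 0.07806061 3.54563653] [8.35635687e-01 5.49284039e-01 1.28905079e-04 1.60677953e-04]
```

View pics/p2.png

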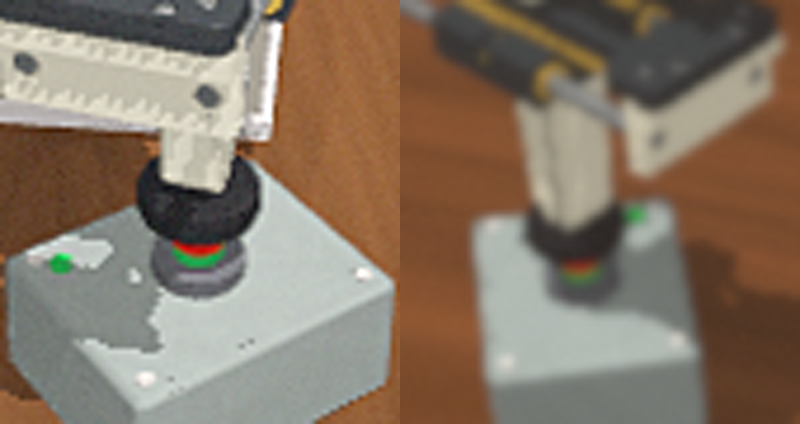

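About half the green stem still shows at (200,260), so travel is roughly 6–7 mm. I'll press 5.5 mm more.

Request:
{"method": "play_rows", "body": {
  "hand": [1,1,1,1,1,1,1,1],
  "translation": [
    [0,0,0.1],
    [0,0,0.2],
    [0,0,0.3],
    [0,0,0.4],
    [0,0,0.5],
    [0,0,0.55],
    [0,0,0.55],
    [0,0,0.55]
  ],
  "yaw": [0,0,0,0,0,0,0,0]
}}

```text
t: 15.4
tcp_pos: [0.5361, -0.2338, 0.2697]
ee_rot: [0.836, 0.549, 0.0, 0.0]
force: [0.7, 1.2, 5.7]
gripper_width: 0.0006
```

```bash
python3 look.py p3; python3 - <<'E'
from h import *
d=grab_frame("side")["frame"][:,:,::-1];cv2.imwrite("pics/p3z.png",cv2.resize(d[265:305,255:300],(675,600),interpolation=cv2.INTER_NEAREST))
E
```

```text
15.4 [ 0.53614749 -0.23382757  0.26974439] tip z 0.08374439232674297 [0.65431124 1.16224827 5.74188654] [8.35612814e-01 5.49318851e-01 9.54901092e-05 1.24490316e-04]
```

View pics/p3z.png

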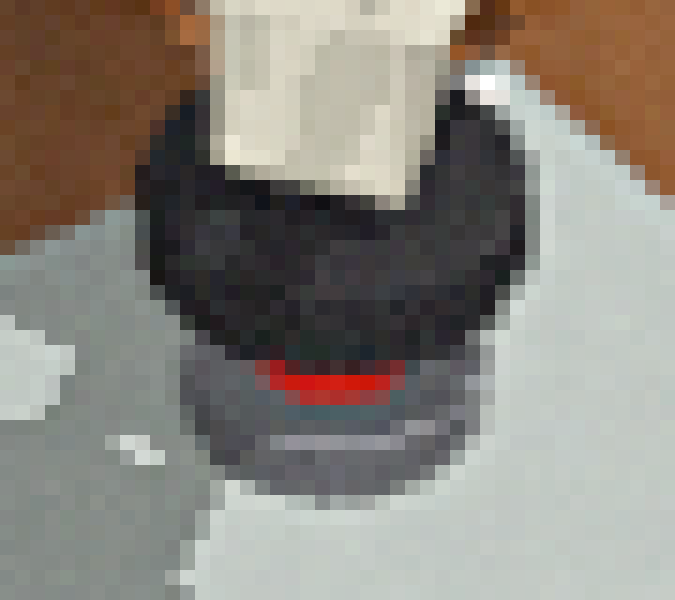

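View pics/p3.png

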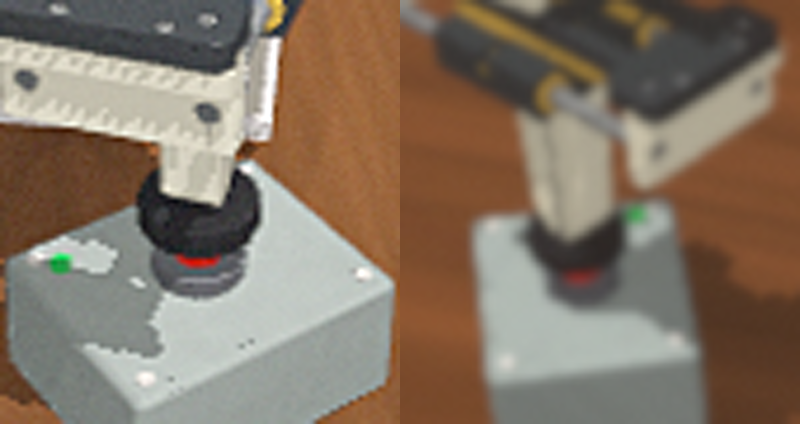

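The green is gone, red shows at (330,385), the force is 5.7 N and the tip is at 83.7 mm. That is half-way. Holding.

Request:
{"method": "play_rows", "body": {
  "hand": [1,1,1,1,1,1,1,1,1,1,1,1,1,1,1,1,1,1,1,1],
  "translation": [
    [0,0,0],
    [0,0,0],
    [0,0,0],
    [0,0,0],
    [0,0,0],
    [0,0,0],
    [0,0,0],
    [0,0,0],
    [0,0,0],
    [0,0,0],
    [0,0,0],
    [0,0,0],
    [0,0,0],
    [0,0,0],
    [0,0,0],
    [0,0,0],
    [0,0,0],
    [0,0,0],
    [0,0,0],
    [0,0,0]
  ],
  "yaw": [0,0,0,0,0,0,0,0,0,0,0,0,0,0,0,0,0,0,0,0]
}}

```text
t: 17.55
tcp_pos: [0.5361, -0.2338, 0.2698]
ee_rot: [0.836, 0.549, 0.0, 0.0]
force: [0.6, 0.2, 6.0]
gripper_width: 0.0002
```

Request:
{"method": "play_rows", "body": {
  "hand": [1,1,1,1,1,1,1,1,1,1,1,1,1,1,1,1,1,1,1,1],
  "translation": [
    [0,0,0],
    [0,0,0],
    [0,0,0],
    [0,0,0],
    [0,0,0],
    [0,0,0],
    [0,0,0],
    [0,0,0],
    [0,0,0],
    [0,0,0],
    [0,0,0],
    [0,0,0],
    [0,0,0],
    [0,0,0],
    [0,0,0],
    [0,0,0],
    [0,0,0],
    [0,0,0],
    [0,0,0],
    [0,0,0]
  ],
  "yaw": [0,0,0,0,0,0,0,0,0,0,0,0,0,0,0,0,0,0,0,0]
}}

```text
t: 19.55
tcp_pos: [0.5361, -0.2338, 0.2698]
ee_rot: [0.836, 0.549, 0.0, 0.0]
force: [0.2, -0.4, 5.6]
gripper_width: 0.0004
```

```bash
python3 look.py p4; python3 - <<'E'
from h import *
cv2.imwrite("pics/s9.png",grab_frame("side")["frame"][:,:,::-1])
E
```

```text
19.55 [ 0.53612034 -0.23383172  0.26977503] tip z 0.08377502934263148 [ 0.1810758  -0.41878895  5.55244436] [8.35644181e-01 5.49271132e-01 1.03535813e-04 1.22500316e-04]
```

View pics/s9.png

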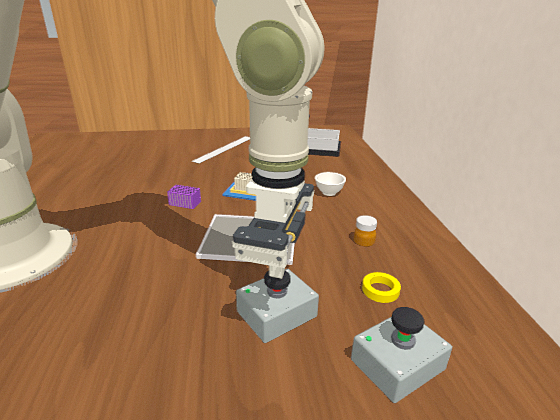

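The block is in the nest at (243,185), the bowl, jar and tape are where they started, and the plunger is held at (277,283).

```bash
python3 -c "
from workcell import *
print(close_job())"
```

```text
the job is handed in; nothing more can be done
None
```

I moved the beige block from the tray into the nest with a 10 N grip and let go of it. I then pressed the plunger of the control nearest the base half-way and handed the job in at about 19.6 s, still holding it.

- **Block:** in the wrist view after release it lay flat inside the brass walls, about 1 mm off the nest's centre and within 0.2° of its angle.
- **Plunger:** I held it for more than 4 s. The fingertips stood at 83.8 mm and the force stayed between 5.6 and 6.0 N. The green part had sunk into the collar and the red part still showed.
- **Bystanders:** in the last side view the bowl, jar and tape stood where they started. The arm hid the tweezers there; I last saw them lying in place when I reached the control, and no move went near them after that.
- **Disagreements:** two views put the plunger head at 93–94 mm, against 96 mm in the text. I set the depth by stem colour, force and fingertip height instead, and those three agreed. My estimates of the nest's centre differed by about 2–3 mm at first and about 1 mm in the closer views.

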